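# Fasten the tester's service cover with a push rivet

## Robot

A 6-joint arm with a two-finger parallel gripper is mounted at the origin on the work surface. World frame = base frame: x ahead of the robot, y to its left, z up, the work surface at z = 0. Lengths are in m, angles in rad, forces in N, time in s.
With the tool pointing down it reaches from about 0.4 to 0.825 m from the base axis. Payload 7 kg.
Tool frame: the origin (TCP) lies at the very end of the fingers, on their centre line; the grasp point (between the pads) lies 19 mm behind it; x points along the fingers, y is the direction in which the jaws open and shut, and the axes are right-handed (so a half turn about x gives the same grasp; the last joint's range is limited). The gripper opens to 88 mm and grips with 3 to 60 N. Pads are 19 mm wide; open, the fingers measure 130 mm over their backs; the gripper's body (78 mm by 193 mm) begins 47 mm behind the grasp point.
Start: joints at [1.464, 0.359, 0.012, 0, -1.224, -0.288], TCP at [0.26, 0.623, 0.227] pointing down, gripper open.
Joint ranges: [-3.07, 3.07], [-1.43, 2.12], [-1.02, 1.25], [-3.03, 1.67], [-3.05, -0], [-3.03, 3.03]. Speed limits (rad/s): [2.39, 2.39, 3.01, 3.14, 3.14, 3.14].

## Interface

Orientations are given as [roll, pitch, yaw] about the fixed x, y, z axes, in that order (R = Rz(yaw) Ry(pitch) Rx(roll)).
In Python, from station import arm gives the robot as it stands.
- The arm moves only by the shell command python3 -m inch 'ROWS' [OPENING] [FORCE]. ROWS is text: rows parted by semicolons, each of 6 numbers parted by spaces: the shift along the world's x, y, z in units of 30 mm (1.0 is 30 mm), then the turn, a rotation vector about the world's x, y, z in units of 5 degrees (1.0 is 5 degrees). In form: dx dy dz wx wy wz; .... A call has 1 to 12 rows; each row shifts and turns the commanded pose from where the row before left it; what a row does not reach is not made up. A row lasts 1/8 s, in which the tool goes at most 62.5 mm and 10.7 degrees, less where a joint would pass 70% of its speed; a pose out of reach is approached as far as the arm can. A call is refused whole if a number of a shift passes 1 or a number of a turn 1, either way. A call with a gripper value outside its range is refused whole. OPENING is the opening, from 0 (shut) to 1 (fully open), set as the call begins (- or left out, the last holds). The fingers move at their own pace and stop on an object; FORCE is the grip in N (left out, the last holds). Time passes only in rows, so rows that do not move let the fingers close. It gives the time, the measured TCP pose, the force and the opening at its end, in the units of the state.
- arm.get_state(): the state, without advancing time (a new reading comes with each control period).
- arm.grab_frame(name): name is "scene" or "side" or "wrist"; returns a dict with "frame" (480x640x3 uint8, red, green, blue), "range_z" (480x640 float32, m along the optical axis (not along the pixel's ray), 0 where there is no reading), "mtx" (3x3 intrinsics, pixels), "pose" (4x4, takes a point from camera to world coordinates). Camera axes: x right, y up, looking along -z (the intrinsics and any distortion apply to the point x, -y, -z); pixel columns grow to the right and rows downward; lengths in m; the calibration is good to about 2 mm. A picture is of the moment at which its call begins.
- arm.job_done(): hands the job in, once; it reports no verdict.
Trained networks look in a picture, given as the dict that the camera call returned (one of the last four; its "shot" number tells which), for a name from the list of things; names that differ only in an ending like _2 or _b are one class to them, and where a whole thing is asked for, a point or a joint stands for the part that bears it (a point fixed in the world has none). Each returns a list of dicts, best first, with "confidence" (0 to 1); they miss things now and then, are a little off and sometimes report something else, mostly with a low value. They report only what shows in the picture. A call takes as long as a camera call.
- arm.search_frame(picture, target): "extent" ([centre column, centre row, width, height] as shares, 0 to 1, of the picture: columns of its width, rows of its height, round what is visible of it).
- arm.masks_of(picture, target): "mask" (480x640 bool, what is visible of it) and "extent" ([centre column, centre row, width, height] as shares, 0 to 1, of the picture: columns of its width, rows of its height, round what is visible of it).
- arm.place_of(picture, target): "position" ([column, row] as shares, 0 to 1, of the picture: columns of its width, rows of its height: a listed point, or the origin of a listed thing).
The state is a dict: "t": time; "q": joint angles; "qd": joint speeds; "joint_efforts": joint torques, N m; "eef_pos": TCP position; "ee_rot": TCP orientation; "force": force on the tool from outside, world axes, zero at the start; "moment": the same for the moment, N m; "width": finger opening in m.
Only numpy, scipy, OpenCV 4.12 (cv2) and the standard library are available. Lean on these libraries where they do the work, as an engineer would, in place of code of your own. Each camera call takes 0.05 s, during which the arm holds its last target. There are 200 camera calls.

## Task

Take the unused push rivet (the one whose centre pin still stands up) out of the aluminium holder and seat it fully, pin still up, in the empty hole of the gauge tester's sprung service cover. Then push its centre pin down flush with its collar so that it spreads, feeling for the stop and never pressing on the rivet or the tester with more than 20 N, and let go. Do not press the pin in before the rivet is seated, and leave the used rivet, the plug and the other things where they are.

Things in the scene. Friction and masses are not known exactly. Their poses are not given: they have to be found in the camera images.
- rivet: Unused push rivet, black plastic, 30 g, upright in any one of the holder's sockets. Origin on its axis at the flange's underside, z up. Above it: flange 28 mm in diameter, 3 mm thick; round collar 20 mm in diameter from 3 to 13 mm (grasp this, any yaw); then the pin. Below: shank 11 mm in diameter down to -10 mm, tapering to 5 mm at its end at -18 mm.
- pin (a joint): How far the rivet's centre pin has been pushed in, m: 0 = standing fully up (0.3 to 1.5 mm at the start), 0.008 = stop, flush with the collar. Stays where it is left. It starts to slide at about 9 N and then needs about 9 N all the way.
- pin_top (a point): Centre of the top face of the rivet's grey pin, 10 mm in diameter; at pin = 0 it is 21.4 mm above the rivet's origin (8.4 mm above the collar), at pin = 0.008 it is 13.4 mm above it (flush: 0.4 mm above the collar's top).
- hole (a point): Centre of the mouth of the empty hole in the tester's grey service cover, on the cover's top face (about 91 mm above the table); z up, x and y as the tester's. Hole 13 mm in diameter through a 6 mm plate, free below for the whole shank of a seated rivet. It is the corner hole at the cover's -x, +y corner; fitted rivets (as the rivet, pin flush) fill the other three, 120 mm off in x and 170 mm in y.
- cover_mid (a point): Centre of the top face of the service cover, 160 mm (x) by 205 mm (y) by 6 mm. The cover floats on a soft gasket: it sinks straight down by about 1.7 mm per newton pressed on it and springs back. Under the empty hole an unseen padded frame stops the end of a seated rivet's shank after 1.5 to 11.5 mm of sinking (it differs each time); from there the resistance climbs steeply, by some 13 N per mm.
- tester: Dial-gauge tester, fixed, white, 420 mm long (y) by 220 mm (x), its cover and all that it carries included; a sloping keypad front reaches to x = -175 mm. Origin under its centre on the table, z up. White headstock 200 mm high at y -200 to -60 mm, slim column with a dial, 225 mm high, at x 77 to 120 mm, y -45 to 85 mm.
- holder: Fixed aluminium block 200 mm (x) by 50 mm (y) by 32 mm high, origin under its centre, with three sockets 15 mm wide and 22 mm deep in its top at x = -70, 0 and 70 mm. Fasteners stand in them with their flange on its top.
- used: A used push rivet, same as the unused one but with its pin already flush; in one of the sockets. Origin as the rivet's. Leave it.
- plug: Black blanking plug with a low domed head 28 mm in diameter and 9 mm high, no collar or pin; in one of the sockets. Origin as the rivet's. Leave it.
- gauge: Loose dial indicator lying on its back, 54 mm in diameter, 18 mm high, stem 50 mm along -x; origin under the dial's centre. Bystander.
- ringgauge: Loose steel ring gauge 56 mm in diameter, 18 mm high. Bystander.
- block: Loose steel gauge block 35 x 9 x 50 mm, standing. Bystander.
- driver: Loose screwdriver, 170 mm, lying. Bystander.
- dustbrush: Loose brush, 160 mm, lying. Bystander.

How it is judged:
On the way, in this order (a step that is already met when the one before it is completed fails the run):
1. the rivet is seated in the cover's empty hole, flange down, its pin still up (horizontal distance between rivet and hole below 0.003 m and z of rivet in the frame of hole between -0.003 and 0.002 m and angle between rivet's own z axis and vertical below 0.12 rad and value of joint pin below 0.004 m), for 0.2 s.
2. the centre pin is pushed flush with the rivet seated (horizontal distance between rivet and hole below 0.003 m and z of rivet in the frame of hole between -0.003 and 0.0025 m and angle between rivet's own z axis and vertical below 0.12 rad and value of joint pin above 0.0068 m), for 0.2 s.
At the end, for the whole second after the job is handed in: The rivet rests upright in the cover's hole (within 3 mm of its centre, flange within 2 mm of the cover, tilt under 0.12 rad), its pin pushed in to 6.8 mm or more of its 8 mm, released and at rest (horizontal distance between rivet and hole below 0.003 m and z of rivet in the frame of hole between -0.003 and 0.002 m and angle between rivet's own z axis and vertical below 0.12 rad and value of joint pin above 0.0068 m and linear speed of rivet below 0.02 m/s); the robot touches nothing.
It fails at once if the pin is pressed in by 4 mm or more before the rivet is seated in the hole (value of joint pin above 0.004 m and (horizontal distance between rivet and hole above 0.004 m or z of rivet in the frame of hole above 0.004 m)).
It fails at once if the rivet is pressed on the tester with more than 20 N (contact force between rivet and tester above 20 N).
It fails at once if the robot presses on the tester with more than 20 N (contact force between any of the arm, the fingers and tester above 20 N).
It fails at once if the used rivet or the plug is moved by more than 20 mm, or another loose thing by more than 30 mm (distance of any of used, plug from where it was at the start of the episode above 0.02 m or distance of any of gauge, ringgauge, block, driver, dustbrush from where it was at the start of the episode above 0.03 m).
It also fails if it takes over 40 s, if anything falls off the work surface, if the arm or the gripper's body presses on something with over 40 N, if the wrist force passes 120 N, or if a joint passes its speed limit or range.

## Working session

There is one attempt and no reset: what is moved stays moved. The work goes in short steps, Python scripts to look and compute and a shell command to move; the robot and the scene stay as the last step left them, time stands still between calls to the robot, and variables do not carry over. Pictures are saved under pics/ and viewed, about 8 in all and at most 12, crops included, and the job is handed in when it is done.

```bash
ls; mkdir -p pics; cat > h.py <<'E'
import numpy as np, cv2
from station import arm
def ray_pt(p,uv,depth=None):
    u,v=uv; K=p["mtx"]; d=depth
    if d is None:
        w=p["range_z"][int(v)-2:int(v)+3,int(u)-2:int(u)+3]; d=np.median(w[w>0])
    c=np.array([(u-K[0,2])/K[0,0]*d,-(v-K[1,2])/K[1,1]*d,-d,1])
    return (p["pose"]@c)[:3]
def plane_pt(p,uv,z):
    a=ray_pt(p,uv,1.0); o=p["pose"][:3,3]; return o+(a-o)*(z-o[2])/(a[2]-o[2])
def px(pos): return np.array(pos)*[640,480]
def save(p,n,crop=None,s=1):
    f=p["frame"][:,:,::-1]
    if crop: f=f[crop[1]:crop[3],crop[0]:crop[2]]
    cv2.imwrite("pics/"+n,cv2.resize(f,None,fx=s,fy=s))
E
python3 - <<'E'
from h import *
s=arm.get_state(); print({k:np.round(v,3) for k,v in s.items()})
ims=[]
for n in ("scene","side","wrist"):
    p=arm.grab_frame(n); ims.append(p["frame"][:,:,::-1])
    print(n,np.round(p["pose"],3).tolist(),p["mtx"].tolist(), [k for k in p])
    for t in ("rivet","pin_top","used","plug","hole","cover_mid","tester","holder"):
        for r in arm.place_of(p,t)[:3]:
            uv=px(r["position"])
            try: w=np.round(ray_pt(p,uv),3)
            except Exception as e: w=None
            print(n,t,round(r["confidence"],2),np.round(uv,1),w)
    cv2.imwrite(f"pics/{n}0.png",ims[-1])
E
```

```text
pics
{'t': np.float64(0.0), 'q': array([ 1.464,  0.359,  0.011, -0.   , -1.224, -0.288]), 'qd': array([-0.   , -0.002, -0.002, -0.001,  0.002, -0.   ]), 'joint_efforts': array([-1.0000e-03, -5.8273e+01,  2.9305e+01,  6.9970e+00,  7.0000e-03,
       -0.0000e+00]), 'eef_pos': array([0.259, 0.623, 0.226]), 'ee_rot': array([ 1.659,  1.569, -1.878]), 'force': array([ 0.436,  0.59 , -0.132]), 'moment': array([-0.04 ,  0.013,  0.   ]), 'width': np.float64(0.088)}
scene [[-0.737, -0.562, 0.375, 1.012], [0.675, -0.619, 0.4, 0.463], [0.007, 0.548, 0.836, 1.078], [0.0, 0.0, 0.0, 1.0]] [[472.2196261282544, 0.0, 316.7140155290477], [0.0, 472.2196261282544, 246.21625271754388], [0.0, 0.0, 1.0]] ['frame', 'range_z', 'mtx', 'pose', 'shot']
scene rivet 0.52 [397.9 340.8] [0.585 0.288 0.04 ]
scene used 0.47 [415.4 318.2] [0.512 0.278 0.041]
scene plug 0.69 [260.7 143.6] [ 0.398 -0.459  0.   ]
scene plug 0.62 [429.3 293. ] [0.433 0.256 0.038]
scene hole 0.81 [341.4 248.6] [0.528 0.037 0.088]
scene hole 0.7 [398.3 339.2] [0.583 0.286 0.044]
scene cover_mid 0.81 [305.3 244.6] [ 0.587 -0.032  0.09 ]
scene
[... 356 characters left out ...]
tx', 'pose', 'shot']
side rivet 0.6 [269.4 195.8] [0.553 0.274 0.03 ]
side used 0.38 [253.5 200. ] [0.497 0.264 0.037]
side plug 0.42 [237.  207.2] [0.439 0.248 0.038]
side hole 0.66 [291.4 227. ] [0.527 0.038 0.087]
side hole 0.62 [320.7 200.5] [0.707 0.216 0.004]
side cover_mid 0.9 [325.2 233.8] [ 0.595 -0.029  0.09 ]
side tester 0.57 [349.6 277.4] [ 0.546 -0.241  0.143]
side holder 0.74 [257.2 205.2] [0.502 0.246 0.028]
wrist [[-0.384, 0.891, 0.24, 0.325], [-0.923, -0.371, -0.1, 0.597], [0.0, -0.26, 0.966, 0.385], [0.0, 0.0, 0.0, 1.0]] [[431.85338724842575, 0.0, 317.35153598323734], [0.0, 431.85338724842575, 242.33144902099676], [0.0, 0.0, 1.0]] ['frame', 'range_z', 'mtx', 'pose', 'shot']
```

```bash
python3 - <<'E'
import cv2,numpy as np
a=cv2.imread('pics/scene0.png'); b=cv2.imread('pics/side0.png')
c=a[250:400,340:490]; d=b[160:270,200:350]
out=np.zeros((600,800,3),np.uint8)
out[:375,:500]=cv2.resize(a,(500,375)); 
out[375:600,:300]=cv2.resize(b,(300,225))
out[:300,500:800]=cv2.resize(c,(300,300)); out[300:520,500:800]=cv2.resize(d,(300,220))
cv2.imwrite('pics/m0.png',out)
E
```

```text
(no output)
```

View pics/m0.png

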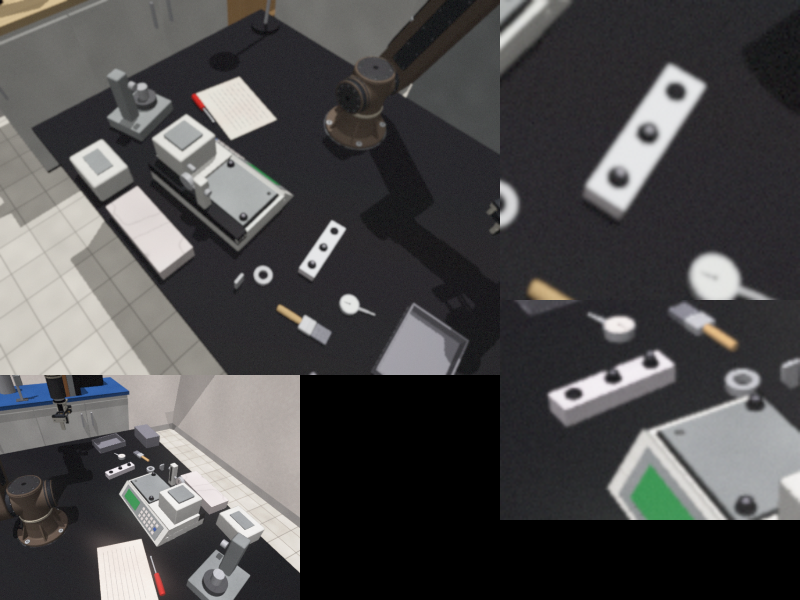

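```bash
cat >> h.py <<'E'
from scipy.spatial.transform import Rotation as Ro
def tool(): 
    s=arm.get_state(); R=Ro.from_euler('xyz',s["ee_rot"]).as_matrix()
    print("t",round(s["t"],2),"tcp",np.round(s["eef_pos"],4),"F",np.round(s["force"],1),"w",round(s["width"],4),"x",np.round(R[:,0],3),"jawdeg",round(np.degrees(np.arctan2(R[1,1],R[0,1])),1),"q",np.round(s["q"],2)); return s
E
python3 - <<'E'
from h import *
tool()
E
python3 -m inch '0.7 -0.9 0 0 0 0;0.7 -0.9 0 0 0 0;0.7 -0.9 0 0 0 0;0.7 -0.9 0 0 0 0;0.7 -0.9 0 0 0 0;0.7 -0.9 0 0 0 0;0.7 -0.9 0 0 0 0;0.7 -0.9 0 0 0 0;0.7 -0.9 0 0 0 0;0.7 -0.9 0 0 0 0;0.7 -0.9 0 0 0 0;0.7 -0.9 0 0 0 0'
python3 - <<'E'
from h import *
tool()
p=arm.grab_frame("wrist"); print(np.round(p["pose"],3).tolist()); save(p,"w1.png")
for t in ("rivet","pin_top","used","plug","holder","hole"):
    for r in arm.place_of(p,t)[:3]:
        uv=px(r["position"]); print(t,round(r["confidence"],2),np.round(uv,1),np.round(ray_pt(p,uv),4),np.round(plane_pt(p,uv,.035),4))
E
```

```text
t 1.35 tcp [0.2596 0.623  0.2266] F [ 0.3 -0.7 -0.5] w 0.0876 x [-0. -0. -1.] jawdeg -112.6 q [ 1.46  0.36  0.01 -0.   -1.22 -0.29]
t: 2.85
eef_pos: [0.5123, 0.2982, 0.2268]
ee_rot: [-2.001, 1.57, 0.746]
force: [0.6, 0.6, 0.1]
width: 0.0873
t 2.85 tcp [0.5123 0.2982 0.2268] F [0.6 0.6 0.1] w 0.0873 x [ 0.  0. -1.] jawdeg -112.6 q [ 0.86  0.22 -0.18  0.   -1.17  0.32]
[[-0.384, 0.891, 0.24, 0.577], [-0.923, -0.371, -0.1, 0.272], [0.0, -0.26, 0.966, 0.385], [0.0, 0.0, 0.0, 1.0]]
rivet 0.72 [299.1 132.8] [0.5778 0.2866 0.053 ] [0.5779 0.2874 0.035 ]
pin_top 0.7 [148.8 198.8] [0.577  0.4282 0.0188] [0.577  0.4213 0.035 ]
pin_top 0.55 [395.  273.6] [0.4412 0.2579 0.0406] [0.439  0.2576 0.035 ]
pin_top 0.48 [303.  133.5] [0.5763 0.2841 0.0527] [0.5762 0.2847 0.035 ]
used 0.87 [351.7 201.2] [0.5133 0.2691 0.0448] [0.5115 0.269  0.035 ]
plug 0.66 [395.  271.7] [0.4427 0.2573 0.0403] [0.4407 0.257  0.035 ]
holder 0.57 [349.1 200. ] [0.515  0.2706 0.0447] [0.5132 0.2706 0.035 ]
```

View pics/w1.png

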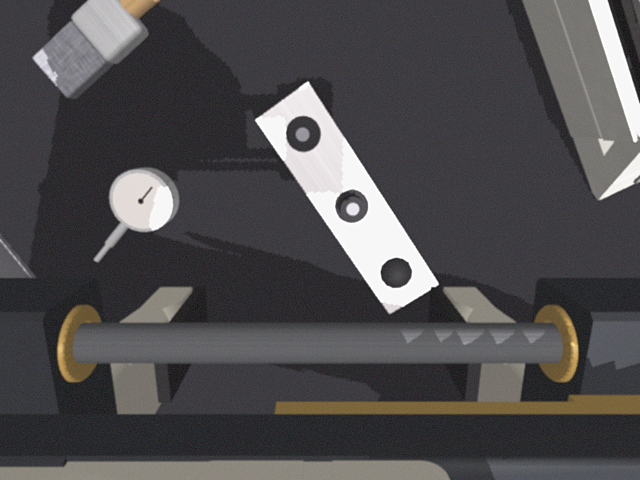

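```bash
python3 -m inch '0.71 -0.16 -0.7 0 0 0;0.71 -0.16 -0.7 0 0 0;0.71 -0.15 -0.7 0 0 0;0 0 -0.9 0 0 0;0 0 -0.9 0 0 0;0 0 -0.8 0 0 0;0 0 0 0 0 0;0 0 0 0 0 0'
python3 - <<'E'
from h import *
tool()
p=arm.grab_frame("wrist"); print(np.round(p["pose"],3).tolist()); save(p,"w2.png")
for t in ("rivet","pin_top","used","holder"):
    for r in arm.place_of(p,t)[:3]:
        uv=px(r["position"]); print(t,round(r["confidence"],2),np.round(uv,1),np.round(ray_pt(p,uv),4),np.round(plane_pt(p,uv,.0525),4))
E
```

```text
t: 4.2
eef_pos: [0.5759, 0.2858, 0.0866]
ee_rot: [-2.373, 1.57, 0.375]
force: [-0.0, -0.2, 0.4]
width: 0.0877
t 4.2 tcp [0.5759 0.2858 0.0866] F [-0.  -0.2  0.4] w 0.0877 x [ 0.001  0.    -1.   ] jawdeg -112.6 q [ 0.76  0.42 -0.24  0.   -0.91  0.41]
[[-0.383, 0.892, 0.239, 0.641], [-0.924, -0.37, -0.1, 0.26], [-0.0, -0.259, 0.966, 0.245], [0.0, 0.0, 0.0, 1.0]]
rivet 0.81 [321.6 264.3] [0.5804 0.2827 0.046 ] [0.5824 0.282  0.0525]
pin_top 0.63 [321.6 276.3] [0.5769 0.2842 0.0526] [0.5769 0.2842 0.0525]
used 0.6 [391.3 363. ] [0.5936 0.2637 0.1688] [0.5214 0.2695 0.0525]
```

View pics/w2.png

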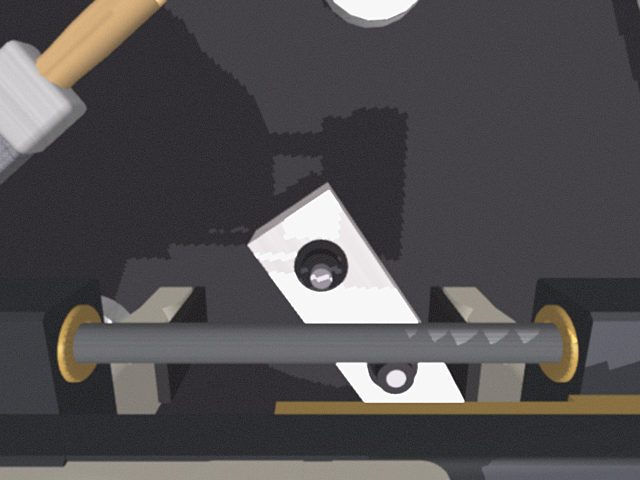

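```bash
python3 -m inch '0.02 -0.05 -0.3 0 0 0;0 0 -0.4 0 0 0;0 0 -0.4 0 0 0;0 0 -0.35 0 0 0;0 0 -0.19 0 0 0;0 0 0 0 0 0;0 0 0 0 0 0' 0.45
python3 -m inch '0 0 0 0 0 0;0 0 0 0 0 0;0 0 0 0 0 0;0 0 0 0 0 0' 0 30
```

```text
t: 5.32
eef_pos: [0.5764, 0.2837, 0.0367]
ee_rot: [-2.228, 1.57, 0.519]
force: [-0.1, -0.6, 0.3]
width: 0.0395
t: 5.82
eef_pos: [0.5762, 0.2835, 0.0366]
ee_rot: [-2.202, 1.57, 0.545]
force: [-0.4, -0.4, 1.7]
width: 0.0184
```

```bash
python3 -m inch '0 0 0.8 0 0 0;0 0 1 0 0 0;0 0 1 0 0 0;-0.2 -0.6 1 0 0 0;-0.4 -1 0 0 0 0;-0.4 -1 0 0 0 0;-0.4 -1 0 0 0 0;-0.4 -1 0 0 0 0;-0.4 -1 0 0 0 0;-0.5 -1 0 0 0 0;-0.4 -1 0 0 0 0;0 0 0 0 0 0'
python3 -m inch '0 0 0 0 0 0;0 0 0 0 0 0'
python3 - <<'E'
from h import *
tool()
for n in ("wrist","scene","side"):
  p=arm.grab_frame(n)
  if n=="wrist": save(p,"w3.png")
  for t in ("rivet","pin_top","hole","cover_mid"):
    for r in arm.place_of(p,t)[:3]:
        uv=px(r["position"]); print(n,t,round(r["confidence"],2),np.round(uv,1),np.round(ray_pt(p,uv),4),np.round(plane_pt(p,uv,.091),4),np.round(plane_pt(p,uv,.17),4))
E
```

```text
t: 7.32
eef_pos: [0.482, 0.0539, 0.1505]
ee_rot: [-0.553, 1.571, 2.192]
force: [0.7, 0.6, -0.7]
width: 0.0188
t: 7.58
eef_pos: [0.4835, 0.056, 0.1503]
ee_rot: [-2.394, 1.571, 0.353]
force: [0.3, 0.5, 0.1]
width: 0.0186
t 7.58 tcp [0.4835 0.056  0.1503] F [0.3 0.5 0.1] w 0.0186 x [ 0.  0. -1.] jawdeg -112.6 q [ 0.52  0.11 -0.5   0.   -0.95  0.66]
wrist rivet 0.63 [319.4 306. ] [0.488  0.0543 0.1586] [0.4608 0.0652 0.091 ] [0.4926 0.0525 0.17  ]
wrist pin_top 0.73 [314.9 327.9] [0.5132 0.0452 0.2309] [0.4498 0.0725 0.091 ] [0.4856 0.0571 0.17  ]
wrist hole 0.9 [320.6 184. ] [0.5182 0.0406 0.0622] [0.5217 0.0394 0.091 ] [0.5314 0.036  0.17  ]
scene pin_top 0.46 [306.6 361.4] [0.7726 0.1791 0.031 ] [0.7863 0.1954 0.091 ] [0.8044 0.2169 0.17  ]
scene hole 0.8 [342.8 248.8] [0.5241 0.0381 0.0852] [0.527  0.0406 0.091 ] [0.5658 0.0745 0.17  ]
scene cover_mid 0.85 [307.2 241.3] [ 0.5775 -0.0358  0.0906] [ 0.5776 -0.0357  0.091 ] [0.6124 0.0043 0.17  ]
side hole 0.69 [289.5 225.9] [0.5242 0.0448 0.0863] [0.522  0.0395 0.091 ] [ 0.4844 -0.0506  0.17  ]
side hole 0.17 [325.2 234.8] [ 0.5934 -0.0324  0.0896] [ 0.5926 -0.0338  0.091 ] [ 0.5476 -0.1162  0.17  ]
side cover_mid 0.89 [323.2 235.2] [ 0.587  -0.0333  0.0913] [ 0.5871 -0.033   0.091 ] [ 0.5427 -0.1156  0.17  ]
```

View pics/w3.png

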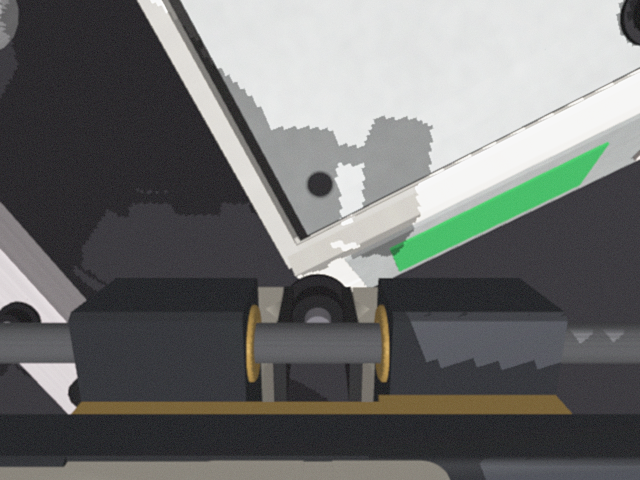

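```bash
python3 - <<'E'
from h import *
s=arm.get_state(); p=arm.grab_frame("wrist")
def proj(P):
    c=np.linalg.inv(p["pose"])@np.r_[P,1]; K=p["mtx"]; return np.round([K[0,0]*c[0]/-c[2]+K[0,2],K[1,1]*-c[1]/-c[2]+K[1,2]],1)
t=s["eef_pos"]
for dz in (.0165,.0084): print(dz,proj(t+[0,0,dz]))
m=p["range_z"]; 
for uv in ((340,140),(300,150),(290,210),(400,100)): print(uv,ray_pt(p,uv))
g=p["frame"].mean(2); sub=g[165:205,300:340]<70; y,x=np.nonzero(sub); c=(x.mean()+300,y.mean()+165); print("hole",c,sub.sum(),plane_pt(p,c,.091),plane_pt(p,c,.088))
save(p,"w3c.png",(260,160,380,350),3)
E
```

```text
0.0165 [320.  327.9]
0.0084 [319.8 318.2]
(340, 140) [0.53759214 0.02170016 0.0910283 ]
(300, 150) [0.54070993 0.0416975  0.09086792]
(290, 210) [0.51414433 0.05905294 0.084854  ]
(400, 100) [ 0.54386145 -0.01176462  0.09099562]
hole (np.float64(318.039627039627), np.float64(183.73892773892774)) 429 [0.52194967 0.03986045 0.091     ] [0.52159003 0.04000371 0.088     ]
```

View pics/w3c.png

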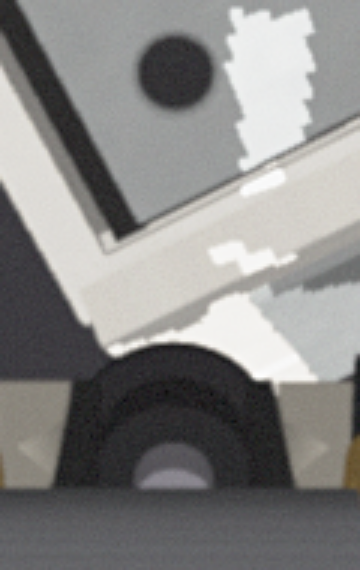

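```bash
python3 - <<'E'
from h import *
s=arm.get_state(); p=arm.grab_frame("wrist")
def proj(P):
    c=np.linalg.inv(p["pose"])@np.r_[P,1]; K=p["mtx"]; return np.round([K[0,0]*c[0]/-c[2]+K[0,2],K[1,1]*-c[1]/-c[2]+K[1,2]],1)
t=s["eef_pos"]; d=np.array([.924,-.383,0])
print("flange top edge",proj(t+d*.014+[0,0,-.0016])); print("bottom",proj(t+d*.014+[0,0,-.0046]))
print("collar edge",proj(t+d*.010+[0,0,.0084])); print("pin edge",proj(t+d*.005+[0,0,.0160]),proj(t+d*.005+[0,0,.0145]))
g=p["frame"].astype(int).mean(2)[262:324,314:322].mean(1); print(dict(zip(range(262,324),np.round(g).astype(int))))
E
```

```text
flange top edge [319.6 274.1]
bottom [319.6 271.6]
collar edge [319.8 293.3]
pin edge [319.9 314.3] [319.9 312.6]
{262: np.int64(197), 263: np.int64(185), 264: np.int64(172), 265: np.int64(164), 266: np.int64(157), 267: np.int64(156), 268: np.int64(156), 269: np.int64(168), 270: np.int64(210), 271: np.int64(239), 272: np.int64(245), 273: np.int64(224), 274: np.int64(115), 275: np.int64(28), 276: np.int64(37), 277: np.int64(43), 278: np.int64(46), 279: np.int64(46), 280: np.int64(43), 281: np.int64(45), 282: np.int64(45), 283: np.int64(42), 284: np.int64(46), 285: np.int64(43), 286: np.int64(35), 287: np.int64(31), 288: np.int64(34), 289: np.int64(29), 290: np.int64(33), 291: np.int64(32), 292: np.int64(34), 293: np.int64(31), 294: np.int64(34), 295: np.int64(37), 296: np.int64(44), 297: np.int64(46), 298: np.int64(44), 299: np.int64(43), 300: np.int64(44), 301: np.int64(44), 302: np.int64(43), 303: np.int64(45), 304: np.int64(42), 305: np.int64(43), 306: np.int64(44), 307: np.int64(60), 308: np.int64(82), 309: np.int64(88), 310: np.int64(88), 311: np.int64(88), 312: np.int64(87), 313: np.int64(87), 314: np.int64(87), 315: np.int64(91), 316: np.int64(111), 317: np.int64(134), 318: np.int64(138), 319: np.int64(138), 320: np.int64(139), 321: np.int64(135), 322: np.int64(111), 323: np.int64(71)}
```

```bash
python3 -m inch '0.65 -0.3 0 0 0 0;0.65 -0.29 0 0 0 0;0 0 -0.5 0 0 0;0 0 -0.5 0 0 0;0 0 0 0 0 0;0 0 0 0 0 0'
python3 -m inch '0 0 -0.2 0 0 0;0 0 -0.2 0 0 0;0 0 0 0 0 0;0 0 0 0 0 0'
python3 -m inch '0 0 -0.1 0 0 0;0 0 -0.1 0 0 0;0 0 0 0 0 0;0 0 0 0 0 0'
```

```text
t: 9.18
eef_pos: [0.5219, 0.0379, 0.1204]
ee_rot: [1.395, 1.571, -2.141]
force: [-0.1, 0.5, -0.3]
width: 0.0187
t: 9.68
eef_pos: [0.5222, 0.0377, 0.1084]
ee_rot: [2.41, 1.571, -1.127]
force: [-0.8, -0.4, -0.9]
width: 0.0186
t: 10.18
eef_pos: [0.5221, 0.0378, 0.1023]
ee_rot: [0.612, 1.571, -2.925]
force: [-0.6, -0.7, -0.4]
width: 0.0186
```

```bash
python3 -m inch '0 0 -0.1 0 0 0;0 0 -0.08 0 0 0;0 0 0 0 0 0;0 0 0 0 0 0'
python3 -m inch '0 0 -0.06 0 0 0;0 0 0 0 0 0;0 0 0 0 0 0'
python3 - <<'E'
from h import *
tool()
p=arm.grab_frame("side"); save(p,"s4.png",(240,170,360,270),5)
p=arm.grab_frame("wrist"); 
for uv in ((340,140),(300,150),(400,100)): print(uv,ray_pt(p,uv)[2])
E
```

```text
t: 10.68
eef_pos: [0.5221, 0.0378, 0.0969]
ee_rot: [0.673, 1.571, -2.863]
force: [-0.2, 0.3, -0.4]
width: 0.0182
t: 11.05
eef_pos: [0.5221, 0.0378, 0.0952]
ee_rot: [0.824, 1.571, -2.713]
force: [-0.4, 1.8, -0.3]
width: 0.0184
t 11.05 tcp [0.5221 0.0378 0.0952] F [-0.4  1.8 -0.3] w 0.0184 x [-0. -0. -1.] jawdeg -112.6 q [ 0.45  0.24 -0.49 -0.   -0.84  0.73]
(340, 140) 0.09030420402698419
(300, 150) 0.09025107377581418
(400, 100) 0.09004346811691677
```

View pics/s4.png

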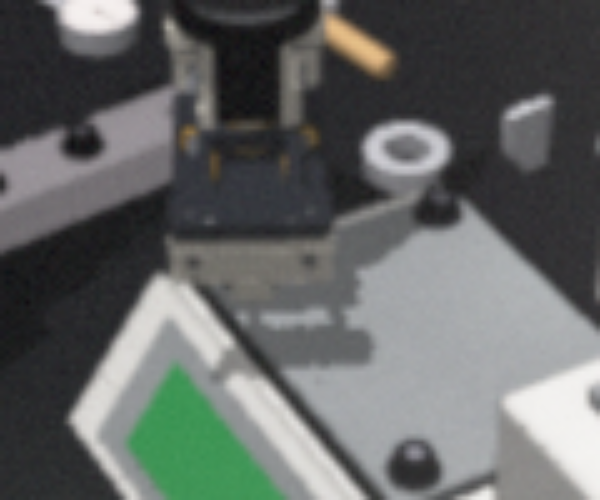

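```bash
python3 -m inch '0 0 -0.03 0 0 0;0 0 0 0 0 0;0 0 0 0 0 0'
python3 -m inch '0 0 0 0 0 0;0 0 0 0 0 0;0 0 0 0 0 0;0 0 0.3 0 0 0;0 0 0.8 0 0 0;0 0 0.9 0 0 0;-0.8 0.3 0 0 0 0;-0.8 0.3 0 0 0 0;0 0 0 0 0 0;0 0 0 0 0 0' 0.5
python3 -m inch '0 0 0 0 0 0;0 0 0 0 0 0;0 0 0 0 0 0' 0 30
python3 - <<'E'
from h import *
s=tool()
p=arm.grab_frame("wrist"); save(p,"w5.png",(160,100,480,340),2.4)
for t in ("rivet","pin_top","hole"):
    for r in arm.place_of(p,t)[:2]:
        uv=px(r["position"]); print(t,round(r["confidence"],2),np.round(uv,1),np.round(ray_pt(p,uv),4),np.round(plane_pt(p,uv,.1115),4))
def proj(P):
    c=np.linalg.inv(p["pose"])@np.r_[P,1]; K=p["mtx"]; return np.round([K[0,0]*c[0]/-c[2]+K[0,2],K[1,1]*-c[1]/-c[2]+K[1,2]],1)
print(proj([.5221,.0378,.1115]),proj([.5221,.0378,.091]))
E
```

```text
t: 11.52
eef_pos: [0.5222, 0.0378, 0.0943]
ee_rot: [-2.212, 1.571, 0.535]
force: [-0.1, 0.8, 0.2]
width: 0.018
t: 12.78
eef_pos: [0.4748, 0.0559, 0.155]
ee_rot: [-2.431, 1.569, 0.316]
force: [0.1, 0.0, 1.0]
width: 0.0439
t: 13.15
eef_pos: [0.4743, 0.0556, 0.1541]
ee_rot: [0.932, 1.57, -2.605]
force: [0.2, 0.3, 0.5]
width: 0.0195
t 13.15 tcp [0.4743 0.0556 0.1541] F [0.2 0.3 0.5] w 0.0195 x [-0. -0. -1.] jawdeg -112.6 q [ 0.53  0.1  -0.51  0.   -0.96  0.65]
rivet 0.94 [314.2 165.4] [0.5235 0.0376 0.1111] [0.5235 0.0376 0.1115]
pin_top 0.93 [311. 168.] [0.523  0.0394 0.1114] [0.523  0.0394 0.1115]
[315.  168.5] [315.1 164.6]
```

View pics/w5.png

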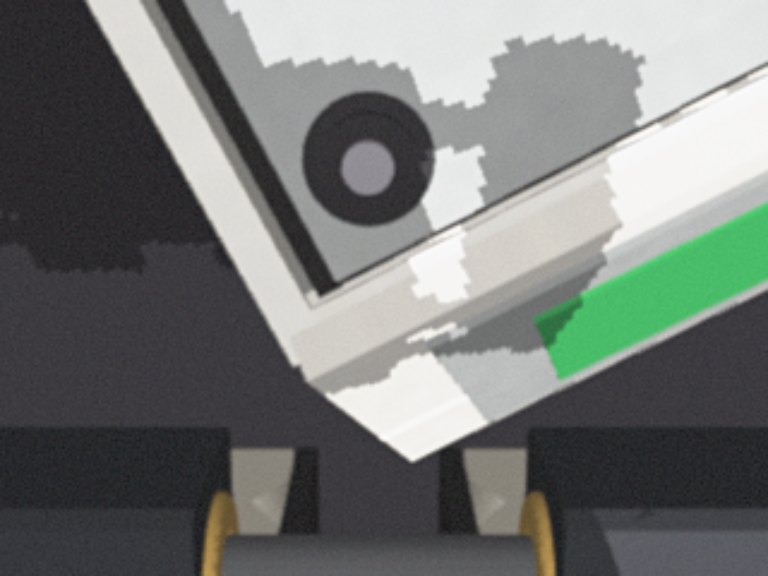

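```bash
python3 - <<'E'
from h import *
p=arm.grab_frame("wrist")
for uv in ((272,200),(262,180),(368,204),(400,190),(245,110),(340,140)): print(uv,np.round(ray_pt(p,uv),4))
E
python3 -m inch '0.8 -0.3 0 0 0 0;0.79 -0.29 0 0 0 0;0 0 -0.4 0 0 0;0 0 -0.4 0 0 0;0 0 -0.4 0 0 0;0 0 0 0 0 0;0 0 0 0 0 0;0 0 0 0 0 0'
```

```text
(272, 200) [0.5125 0.0675 0.0785]
(262, 180) [0.5245 0.0681 0.0782]
(368, 204) [0.4909 0.02   0.0816]
(400, 190) [0.4915 0.0016 0.0823]
(245, 110) [0.5597 0.0596 0.0902]
(340, 140) [0.5284 0.0218 0.0902]
t: 14.4
eef_pos: [0.5221, 0.0383, 0.1188]
ee_rot: [-2.407, 1.57, 0.34]
force: [0.5, 0.1, -0.1]
width: 0.0004
```

```bash
python3 -m inch '0 -0.01 -0.1 0 0 0;0 0 -0.1 0 0 0;0 0 0 0 0 0;0 0 0 0 0 0'
python3 -m inch '0 0 -0.05 0 0 0;0 0 -0.05 0 0 0;0 0 0 0 0 0;0 0 0 0 0 0'
python3 -m inch '0 0 -0.04 0 0 0;0 0 0 0 0 0;0 0 0 0 0 0'
python3 -m inch '0 0 -0.04 0 0 0;0 0 0 0 0 0;0 0 0 0 0 0'
```

```text
t: 14.9
eef_pos: [0.5219, 0.0377, 0.1123]
ee_rot: [2.156, 1.571, -1.38]
force: [-0.0, -0.1, 0.3]
width: 0.0004
t: 15.4
eef_pos: [0.522, 0.0378, 0.1094]
ee_rot: [-2.538, 1.57, 0.209]
force: [0.5, 0.5, 0.7]
width: 0.0005
t: 15.78
eef_pos: [0.522, 0.0378, 0.1082]
ee_rot: [-2.489, 1.57, 0.257]
force: [1.3, -0.0, 1.7]
width: 0.0006
t: 16.15
eef_pos: [0.522, 0.0378, 0.107]
ee_rot: [-2.525, 1.57, 0.222]
force: [0.9, 0.3, 2.7]
width: 0.0006
```

```bash
for i in 1; do python3 -m inch '0 0 -0.04 0 0 0;0 0 0 0 0 0;0 0 0 0 0 0'; done
python3 -m inch '0 0 -0.04 0 0 0;0 0 0 0 0 0;0 0 0 0 0 0'
python3 -m inch '0 0 -0.04 0 0 0;0 0 0 0 0 0;0 0 0 0 0 0'
```

```text
t: 16.52
eef_pos: [0.522, 0.0378, 0.1057]
ee_rot: [-2.581, 1.571, 0.166]
force: [1.2, -0.3, 3.5]
width: 0.0004
t: 16.9
eef_pos: [0.5219, 0.0378, 0.1045]
ee_rot: [-2.5, 1.571, 0.247]
force: [1.4, 0.3, 3.6]
width: 0.0006
t: 17.27
eef_pos: [0.5219, 0.0378, 0.1033]
ee_rot: [-2.679, 1.571, 0.068]
force: [1.6, 0.0, 5.1]
width: -0.0002
```

```bash
python3 -m inch '0 0 -0.04 0 0 0;0 0 0 0 0 0;0 0 0 0 0 0'
python3 -m inch '0 0 -0.03 0 0 0;0 0 0 0 0 0;0 0 0 0 0 0'
python3 -m inch '0 0 -0.03 0 0 0;0 0 0 0 0 0;0 0 0 0 0 0'
python3 -m inch '0 0 -0.03 0 0 0;0 0 0 0 0 0;0 0 0 0 0 0'
```

```text
t: 17.65
eef_pos: [0.522, 0.0378, 0.1022]
ee_rot: [-2.551, 1.571, 0.196]
force: [0.2, 0.6, 4.4]
width: 0.0009
t: 18.02
eef_pos: [0.5219, 0.0378, 0.1014]
ee_rot: [-2.584, 1.571, 0.163]
force: [0.6, -0.3, 6.0]
width: 0.0006
t: 18.4
eef_pos: [0.522, 0.0378, 0.1007]
ee_rot: [-2.654, 1.57, 0.093]
force: [-0.2, 1.1, 7.9]
width: 0.0003
t: 18.77
eef_pos: [0.522, 0.0378, 0.0998]
ee_rot: [-2.664, 1.57, 0.083]
force: [-0.0, 0.6, 8.2]
width: 0.0003
```

```bash
python3 -m inch '0 0 -0.03 0 0 0;0 0 0 0 0 0;0 0 0 0 0 0'
python3 -m inch '0 0 -0.03 0 0 0;0 0 0 0 0 0;0 0 0 0 0 0'
python3 -m inch '0 0 -0.03 0 0 0;0 0 0 0 0 0;0 0 0 0 0 0'
python3 -m inch '0 0 -0.03 0 0 0;0 0 0 0 0 0;0 0 0 0 0 0'
```

```text
t: 19.15
eef_pos: [0.522, 0.0378, 0.0989]
ee_rot: [-2.637, 1.57, 0.11]
force: [0.1, -0.2, 7.8]
width: 0.0004
t: 19.52
eef_pos: [0.5221, 0.0378, 0.098]
ee_rot: [-2.671, 1.57, 0.076]
force: [-0.2, 0.6, 8.7]
width: 0.0006
t: 19.9
eef_pos: [0.522, 0.0378, 0.0971]
ee_rot: [-2.678, 1.57, 0.07]
force: [-0.7, 0.3, 9.1]
width: 0.0003
t: 20.27
eef_pos: [0.522, 0.0378, 0.0962]
ee_rot: [-2.693, 1.57, 0.054]
force: [0.1, 0.9, 10.2]
width: 0.0006
```

```bash
python3 -m inch '0 0 -0.02 0 0 0;0 0 0 0 0 0;0 0 0 0 0 0'
python3 -m inch '0 0 -0.015 0 0 0;0 0 0 0 0 0;0 0 0 0 0 0'
python3 -m inch '0 0 -0.015 0 0 0;0 0 0 0 0 0;0 0 0 0 0 0'
```

```text
t: 20.65
eef_pos: [0.522, 0.0378, 0.0956]
ee_rot: [-2.628, 1.57, 0.119]
force: [-0.4, -0.4, 8.3]
width: 0.0002
t: 21.02
eef_pos: [0.522, 0.0378, 0.0952]
ee_rot: [-2.71, 1.57, 0.037]
force: [-0.1, 0.5, 8.9]
width: 0.0003
t: 21.4
eef_pos: [0.522, 0.0378, 0.0947]
ee_rot: [-2.648, 1.57, 0.099]
force: [-0.6, -0.3, 8.8]
width: 0.0002
```

```bash
python3 -m inch '0 0 -0.015 0 0 0;0 0 0 0 0 0;0 0 0 0 0 0'
```

```text
t: 21.78
eef_pos: [0.522, 0.0378, 0.0943]
ee_rot: [-2.653, 1.57, 0.094]
force: [-0.6, -0.4, 8.5]
width: 0.0001
```

```bash
python3 -m inch '0 0 -0.015 0 0 0;0 0 0 0 0 0;0 0 0 0 0 0'
```

```text
t: 22.15
eef_pos: [0.522, 0.0378, 0.0939]
ee_rot: [-2.652, 1.57, 0.095]
force: [-0.7, -1.0, 9.0]
width: 0.0006
```

```bash
python3 -m inch '0 0 -0.015 0 0 0;0 0 0 0 0 0;0 0 0 0 0 0'
```

```text
t: 22.52
eef_pos: [0.522, 0.0378, 0.0934]
ee_rot: [-2.684, 1.57, 0.063]
force: [-1.2, 0.9, 8.6]
width: 0.0006
```

```bash
python3 -m inch '0 0 -0.012 0 0 0;0 0 0 0 0 0;0 0 0 0 0 0'
```

```text
t: 22.9
eef_pos: [0.5221, 0.0378, 0.0932]
ee_rot: [-2.715, 1.57, 0.032]
force: [-1.7, 0.5, 10.7]
width: 0.0005
```

```bash
python3 -m inch '0 0 -0.012 0 0 0;0 0 0 0 0 0;0 0 0 0 0 0'
```

```text
t: 23.28
eef_pos: [0.5221, 0.0378, 0.093]
ee_rot: [-2.745, 1.57, 0.002]
force: [-1.6, 0.4, 11.4]
width: 0.0005
```

```bash
python3 -m inch '0 0 -0.009 0 0 0;0 0 0 0 0 0;0 0 0 0 0 0'
```

```text
t: 23.65
eef_pos: [0.5221, 0.0378, 0.0929]
ee_rot: [-2.742, 1.57, 0.006]
force: [-1.6, 0.3, 13.9]
width: 0.0005
```

Clear stop: 13.9 N and the TCP hardly advances. Lift off and check.

```bash
python3 -m inch '0 0 0.2 0 0 0;0 0 0.5 0 0 0;0 0 0.7 0 0 0;0 0 0.7 0 0 0;-0.8 0.3 0 0 0 0;-0.8 0.3 0 0 0 0;0 0 0 0 0 0;0 0 0 0 0 0;0 0 0 0 0 0'
python3 - <<'E'
from h import *
s=tool()
p=arm.grab_frame("wrist"); save(p,"w6.png",(160,100,480,340),2.4)
for t in ("rivet","pin_top"):
    for r in arm.place_of(p,t)[:2]:
        uv=px(r["position"]); print(t,round(r["confidence"],2),np.round(uv,1),np.round(ray_pt(p,uv),4),np.round(plane_pt(p,uv,.1044),4))
for uv in ((340,140),(300,130)): print(ray_pt(p,uv)[2])
E
```

```text
t: 24.78
eef_pos: [0.4742, 0.0556, 0.1549]
ee_rot: [0.915, 1.57, -2.622]
force: [1.1, 0.2, -0.1]
width: 0.0006
t 24.77 tcp [0.4742 0.0556 0.1549] F [ 1.1  0.2 -0.1] w 0.0006 x [-0. -0. -1.] jawdeg -112.6 q [ 0.53  0.09 -0.51 -0.   -0.96  0.65]
rivet 0.89 [315.4 166.3] [0.5222 0.0376 0.1041] [0.5222 0.0376 0.1044]
pin_top 0.78 [313.4 164.6] [0.5233 0.0381 0.1039] [0.5233 0.0381 0.1044]
0.0903183458414133
0.0904547106618164
```

View pics/w6.png

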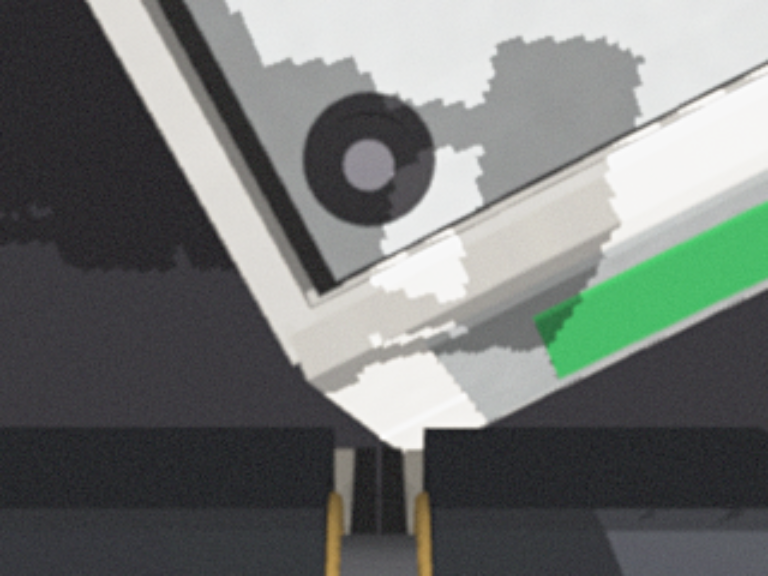

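```bash
python3 -c "
from station import arm; print(arm.job_done())"
```

```text
the job is handed in; nothing more can be done
None
```

I seated the unused rivet in the cover's empty hole with its pin still up, let go, then pushed the pin home with the closed fingertips. I backed the arm off and handed in at about 25 s of the 40 s allowed.

- **Pressing:** the pin slid at about 9 N. The force then rose to 13.9 N with almost no further travel, which I took as the stop. 13.9 N was the highest force I read, against the 20 N limit, though I only read it at the end of each move.
- **Last check (wrist camera):** the pin top is about 13.6 mm above the cover, so the pin is in about 7.8 mm of 8 mm. The rivet looks upright and its flange looks flat on the cover.
- **Position:** the cameras and networks disagreed by 1–2 mm early on, up to 5 mm in x for the hole. Because of that I set the insertion point from the rivet as seen in the hand. The shank went in with no clear resistance.
- **Not checked:** I took no final picture of the used rivet, the plug or the other loose things, but the arm met no unexpected contact along the way.

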